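# Fit the retaining clips on the roller shafts with the power isolated

## Task

Turn the power isolator to OFF, then tilt the parts bin fully out and push every spring clip in it onto a roller shaft of its own on the bearing block, sideways into the groove under the shaft's head until it snaps fully home (any shafts will do). When all the clips are on, shut the bin completely, and only then turn the isolator back ON. Leave the spanner, the tally counter and the tape roll where they are.

Things in the scene. Friction and masses are not known exactly. Their poses are not given: they have to be found in the camera images.
- isolator (a joint): Black bar handle of the power isolator, turning about a vertical axis on a small grey box (90 x 90 mm, 57 mm high). 0 rad = ON (white pointer mark away from the robot, square to the box); 1.047 rad = OFF, counter-clockwise of it seen from above. Over-centre spring: past the middle (0.52 rad) it snaps to the nearer end and stays (about 0.1 N m to turn). It starts ON.
- isolator_handle (a point): Centre of the isolator's bar handle, on its turning axis, 81 mm above the worktop. The bar is 70 mm long along this frame's x axis (pointer mark at +x), 16 mm thick (y) and stands from 65 to 97 mm above the worktop; z is up. The frame turns with the handle.
- parts_bin (a joint): Tilt of the grey tilt-out parts bin about the pivot along its bottom front edge: 0 rad = shut (front panel upright), 0.60 rad = fully tilted out towards its front, at a stop. The pivot is stiff: the bin stays at any tilt (2 to 6 N at the pull tab to move it).
- bin_hinge (a point): Middle of the bin's pivot axis, fixed to the case, 16 mm above the worktop; y along the pivot, x into the case, z up. With the bin tilted out its inner tray is level: floor 85 mm above the pivot, from 34 mm in front of it to 52 mm behind it, rims 97 mm up, three pockets at y = +62, 0, -62 mm parted by ribs (top 95 mm up). Each clip lies flat in a pocket, mouth to +x.
- bin_case: Fixed grey case round the bin, origin 50 mm behind the pivot on the worktop, x to the back. 232 mm wide (y), 158 mm high, x from -55 to +70 mm; its roof (150 to 158 mm up) covers x > 10 mm. While the bin is shut the tray leans back under the roof and the clips cannot be lifted out; once tilted out they stand free in front of the roof.
- bin_tab (a point): Steel pull tab standing up from the middle of the bin's front panel: 30 mm wide (y), 10 mm thick (x), its upper 30 mm free above the panel. This point is 115 mm above the pivot and 3 mm behind it (bin shut), 15 mm below the tab's top. The frame tilts with the bin: y along the pivot, z up along the front panel.
- shaft_block: Fixed aluminium bearing block, 130 mm in x, 240 mm in y, top face 45 mm above the worktop; origin under its centre, x to the back. Three upright shaft ends stand on it in a row, 80 mm apart along y, their axes 95 mm from its front edge and 35 mm from its back edge.
- shaft1 (a point): A shaft end, the one at the block's +y end: this point is on its axis at the block's top face; z up, x to the block's back. The groove, 20 mm in diameter, runs from the block's top face to 13 mm above it; over it is the shaft's head, 26 mm in diameter and 12 mm high (top 25 mm above the block). It is round: a clip may come from any side, flat, just above the block.
- shaft2 (a point): The middle shaft end, as shaft1.
- shaft3 (a point): The shaft end at the block's -y end, as shaft1.
- clip1_grip (a point): Centre of the black finger grip (22 x 22 mm, 40 mm high along z) of a spring clip, a flat steel fork 7 mm thick, 75 mm long, 49 mm wide at the mouth; x from the grip to the mouth, z up. Its underside is 27 mm below this point. Its sprung arms, pushed mouth first onto a shaft groove with about 10 to 14 N, open over it and snap shut behind it. Starts in the bin's pocket at y = 62 mm.
- clip1_seat (a point): Centre of that clip's bore, where the shaft's axis comes when it is home, half-way up its 7 mm thickness: 34 mm ahead of the grip's axis along x, 23.5 mm below the grip's centre; same axes. Mouth tips 27 mm further along x, back edge 48 mm behind. A clip not yet snapped stands about 15 mm or more off.
- clip2_grip (a point): Finger grip of another clip, the same as clip1 (null if there is no such clip). Starts in the bin's pocket at y = 0 mm.
- clip2_seat (a point): The same point of clip2.
- clip3_grip (a point): Finger grip of another clip, the same as clip1 (null if there is no such clip). Starts in the bin's pocket at y = -62 mm.
- clip3_seat (a point): The same point of clip3.
- spanner: Combination spanner 29 x 156 x 8 mm lying loose on the worktop; origin at the middle of its underside. Leave it alone.
- tally_counter: Hand tally counter 45 x 54 x 24 mm, loose; origin at the middle of its underside. Leave it alone.
- tape_roll: Roll of brown packing tape, 108 mm across, 48 mm high, loose; origin at the middle of its underside. Leave it alone.
Not all that is in view belongs to the job. Leave any pink look-alike of the part that bears clip1_grip alone.

How it is judged:
By the outcome, as a careful person would: the job done as asked, in the order asked, and still so for the second after the job is handed in, with the robot touching nothing.
Of clip1, clip2, clip3 only 2 to 3 are there at a start; the rules pass over those that are not, and their reading is None.
At some moment in a run one of clip1, clip2, clip3 may be knocked a few centimetres aside while the robot is not near it.
Once in a run the grip may slacken for a moment while it holds something.
It also fails if it takes over 210 s, if anything falls off the work surface, if the arm or the gripper's body presses on something with over 40 N, if the wrist force passes 120 N, or if a joint passes its speed limit or range.

## Robot

A 6-joint arm with a two-finger parallel gripper is mounted at the origin on a cart in front of the work surface, level with it; the furniture and walls round the work are solid. World frame = base frame: x ahead of the robot, y to its left, z up, the work surface at z = 0. Lengths are in mm, angles in degrees, forces in N, time in s.
With the tool pointing down it reaches from about 300 to 850 mm from the base axis. Payload 4.2 kg.
Tool frame: the origin (TCP) lies midway between the tips of the shut fingers; the grasp point (between the pads) lies 19 mm behind it (env.grasp_offset is the distance from the TCP to the grasp point, in mm); z points along the fingers, y is the line along which they close (so a half turn about z gives the same grasp; the last joint's range is limited). The gripper opens to 91 mm and grips with 3 to 60 N. Pads are 32 mm wide; open, the fingers measure 118 mm over their backs; the gripper's body (76 mm by 178 mm) begins 60 mm behind the grasp point.
Start: joints at [-1.146, 18.312, 89.639, -0, 72.044, -1.146], TCP at [575.016, 0, 213.976] pointing down, gripper open.
Joint ranges: [-177.97, 177.97], [-48.28, 115.42], [12.27, 149.76], [-77.06, 257.06], [2.81, 150.46], [-146.56, 146.56]. Speed limits (degrees/s): [147.25, 147.25, 180, 180, 180, 180].

## Interface

Orientations are given as [roll, pitch, yaw] about the fixed x, y, z axes, in that order (R = Rz(yaw) Ry(pitch) Rx(roll)).
In Python, from workcell import env, optics gives the robot as it stands. The module is installed in compiled form; this text tells all that it offers.
- The arm moves only by the tool send_rows, never from a script. Its argument "targets" is a list that holds one entry, the list of rows, each a list of 7 numbers: the turn, a rotation vector about the world's x, y, z scaled (see below), then the shift along the world's x, y, z scaled (see below), then the closure, from -1 (fully open) to 1 (shut). In form: [[[rx, ry, rz, x, y, z, gripper], ...]]. A call has 1 to 12 rows; each row shifts and turns the commanded pose from where the row before left it; what a row does not reach is not made up. The controller multiplies each number of a shift by 0.2 m and each number of a turn by pi/2 rad. A row lasts 1/10 s, in which the tool goes at most 50 mm and 8.59 degrees, less where a joint would pass 70% of its speed; a pose out of reach is approached as far as the arm can. A call with a number of a shift or a turn outside -1 to 1 is refused whole. A call with a gripper value outside its range is refused whole. The fingers move at their own pace and stop on an object; "grip_force" is the grip in N (left out, the last holds). Time passes only in rows, so rows that do not move let the fingers close. It gives the time, the measured TCP pose, the force, the opening and the grip force at its end, in the units of the state.
- env.state(): the state, without advancing time (a new reading comes with each control period).
- optics.grab_frame(name): name is "scene" or "side" or "wrist"; returns (picture, depth): 400x640x3 uint8, red, green, blue; 400x640 float32, mm along the optical axis (not along the pixel's ray), 0 where there is no reading.
- optics.camera_info(name): a dict with "camera_matrix" (3x3 intrinsics, pixels), "R" (3x3) and "t" (3): a world point X has camera coordinates R X + t; the wrist camera has in their place "mount" (4x4, takes a point from camera to tool coordinates, whose origin is the TCP and whose axes are the flange's). Camera axes: x right, y down, z forward; pixel columns grow to the right and rows downward; lengths in mm; the calibration is good to about 2 mm. The wrist camera is an equidistant fisheye: a pixel r from the principal point sees the ray r / f radians off the axis. A picture is of the moment at which its call begins: read the wrist's pose just before it. camera_info takes no time and is no camera call.
- env.job_done(): hands the job in; it is judged then, once.
Trained networks look in the newest picture that a camera, given by its name, has taken for a name from the list of things; names that differ only in an ending like _2 or _b are one class to them, and where a whole thing is asked for, a point or a joint stands for the part that bears it (a point fixed in the world has none). Each returns a list of dicts, best first, with "conf" (0 to 1); they miss things now and then, are a little off and sometimes report something else, mostly with a low value. They report only what shows in the picture. A call takes as long as a camera call. They do not tell look-alikes from the thing itself.
- optics.silhouettes(camera, name): "mask" (400x640 bool, what is visible of it) and "at" ([column, row] in pixels, amid what is visible of it).
- optics.place_of(camera, name): "at" ([column, row] in pixels: a listed point, or the origin of a listed thing).
The state is a dict: "time_s": time; "qpos": joint angles; "qvel": joint speeds; "effort": joint torques, N m; "ee_pos": TCP position; "ee_rot": TCP orientation; "force": force on the tool from outside, world axes, zero at the start; "torque": the same for the moment, N m; "gripper_width": finger opening in mm; "gripper_force": force on a finger pad.
Only numpy, scipy, OpenCV 4.12 (cv2) and the standard library are available. Lean on these libraries where they do the work, as an engineer would, in place of code of your own. Each camera call takes 0.05 s, during which the arm holds its last target. There are 200 camera calls.

## Working session

There is one attempt and no reset: what is moved stays moved. The work goes in short steps, Python scripts to look and compute and a tool call to move; the robot and the scene stay as the last step left them, time stands still between calls to the robot, and variables do not carry over. Pictures are saved under pics/ and viewed, at most 14 in all, crops included, and the job is handed in when it is done.

Besides the shell and the picture viewer there is one more tool, called after "Emit:" as name(argument=value, ...), one argument or row to a line, values as JSON. send_rows: Moves the arm, as the interface text tells. Its arguments: {"type":"object","properties":{"targets":{"type":"array"},"grip_force":{"type":"number"}},"required":["targets"]}

```bash
mkdir -p pics; cat > h.py <<'E'
import numpy as np, cv2
from workcell import env, optics
from scipy.spatial.transform import Rotation as Ro
def cam(name):
    c=optics.camera_info(name); K=np.array(c["camera_matrix"])
    if name!="wrist": return K,np.array(c["R"]),np.array(c["t"])
    s=env.state(); T=np.eye(4); T[:3,:3]=Ro.from_euler("xyz",s["ee_rot"],degrees=True).as_matrix(); T[:3,3]=s["ee_pos"]
    M=T@np.array(c["mount"]); R=M[:3,:3].T; return K,R,-R@M[:3,3]
def ray(name,uv,C):
    K,R,t=C; x=(uv[0]-K[0,2])/K[0,0]; y=(uv[1]-K[1,2])/K[1,1]
    if name=="wrist":
        r=np.hypot(x,y); k=np.sin(r)/max(r,1e-9); d=np.array([x*k,y*k,np.cos(r)])
    else: d=np.array([x,y,1.])
    return -R.T@t, R.T@d
def atz(name,uv,z,C):
    o,d=ray(name,uv,C); return o+d*(z-o[2])/d[2]
def atdepth(name,uv,dep,C):
    K,R,t=C;o,d=ray(name,uv,C); return o+d*dep/(R@d)[2]
def save(pic,fn): cv2.imwrite(fn,cv2.cvtColor(pic,cv2.COLOR_RGB2BGR))
E
cat > a.py <<'E'
from h import *
Z=dict(isolator_handle=81,bin_hinge=16,bin_tab=131,bin_case=0,shaft_block=0,shaft1=45,shaft2=45,shaft3=45,clip1_grip=None,spanner=0,tally_counter=0,tape_roll=0)
print(env.state())
for c in ["scene","side"]:
    p,d=optics.grab_frame(c); save(p,f"pics/{c}0.png"); C=cam(c); print(c,(-C[1].T@C[2]).round())
    for n,z in Z.items():
        for r in optics.place_of(c,n)[:4]:
            u=r["at"]; dd=d[int(np.clip(u[1],0,399)),int(np.clip(u[0],0,639))]
            print(n,round(r["conf"],2),np.round(u),"z:",None if z is None else atz(c,u,z,C).round(),"dep:",atdepth(c,u,dd,C).round())
E
python3 a.py
```

```text
{'time_s': 0.0, 'qpos': array([-1.14662085e+00,  1.83507667e+01,  8.97046627e+01, -4.88860143e-04,
        7.20429443e+01, -1.14481252e+00]), 'qvel': array([-0.01463214, -0.00599557,  0.02388309, -0.03302633,  0.06109698,
        0.0301775 ]), 'effort': array([-5.01459035e-04, -4.12465632e+01, -2.31973493e+01,  7.28826877e-02,
        4.58198413e-02, -1.41870069e-04]), 'ee_pos': array([5.74512555e+02, 7.20286914e-04, 2.13140849e+02]), 'ee_rot': array([-1.79901637e+02, -1.50075338e-03,  8.99983415e+01]), 'force': array([-0.53379654, -0.62357948,  0.49169089]), 'torque': array([-0.02066194, -0.01542797, -0.0504814 ]), 'gripper_force': 0.0, 'gripper_width': 91.06795090521491}
scene [ -69.  817. 1428.]
isolator_handle 0.64 [304. 189.] z: [564. -26.  81.] dep: [575. -41.  57.]
isolator_handle 0.64 [274. 233.] z: [536. 226.  81.] dep: [507. 255. 146.]
isolator_handle 0.35 [254. 240.] z: [581. 297.  81.] dep: [558. 315. 129.]
bin_hinge 0.62 [278. 250.] z: [503. 255.  16.] dep: [503. 256.  16.]
bin_tab 0.96 [277. 231.] z: [509. 237. 131.] dep: [504. 242. 142.]
bin_tab 0.6 [345. 153.] z: [ 50
[... 2720 characters left out ...]
 500. -296.   41.]
clip1_grip 0.6 [281. 185.] z: None dep: [382. 230.  30.]
clip1_grip 0.39 [323. 156.] z: None dep: [553. 304. 118.]
spanner 0.7 [286. 228.] z: [390. -26.   0.] dep: [390. -30.   2.]
spanner 0.62 [322. 155.] z: [587. 596.   0.] dep: [554. 352. 101.]
tally_counter 0.63 [315. 164.] z: [543. 488.   0.] dep: [512. 227. 115.]
tally_counter 0.6 [331. 333.] z: [ 478. -460.    0.] dep: [ 474. -477.   20.]
tally_counter 0.49 [331. 168.] z: [610. 442.   0.] dep: [584. 286.  71.]
tally_counter 0.4 [315. 187.] z: [520. 264.   0.] dep: [514. 215.  25.]
tape_roll 0.53 [316. 162.] z: [551. 514.  -0.] dep: [517. 232. 123.]
tape_roll 0.29 [313. 158.] z: [539. 560.   0.] dep: [509. 289. 115.]
```

```bash
python3 - <<'E'
import cv2,numpy as np
a=cv2.imread("pics/scene0.png")[110:330,190:400];b=cv2.imread("pics/side0.png")[120:350,240:400]
a=cv2.resize(a,None,fx=2.4,fy=2.4);b=cv2.resize(b,None,fx=2.0,fy=2.0)
b=cv2.copyMakeBorder(b,0,max(0,a.shape[0]-b.shape[0]),0,0,0)[:a.shape[0]]
c=np.hstack([a[:460],b[:460]]) if 0 else np.hstack([a,b[:a.shape[0]]]);print(c.shape);cv2.imwrite("pics/c0.png",c)
E
```

```text
(528, 824, 3)
```

View pics/c0.png

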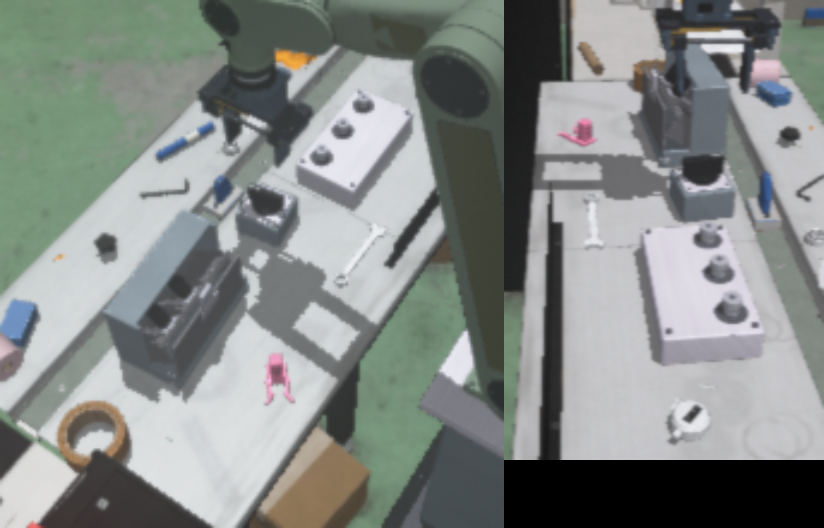

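```bash
cat > w.py <<'E'
import sys
from h import *
tag=sys.argv[1]; items=[a.split("=") for a in sys.argv[2:]]
s=env.state(); C=cam("wrist"); p,d=optics.grab_frame("wrist"); save(p,f"pics/{tag}.png"); np.savez(f"pics/{tag}.npz",d=d,R=C[1],t=C[2])
print(s["time_s"],s["ee_pos"].round(1),s["ee_rot"].round(1),s["gripper_width"].round(1))
for n,z in items:
    for r in optics.place_of("wrist",n)[:4]:
        u=r["at"]; print(n,round(r["conf"],2),np.round(u),atz("wrist",u,float(z),C).round(1), "dep",atdepth("wrist",u,d[int(np.clip(u[1],0,399)),int(np.clip(u[0],0,639))],C).round())
E
python3 w.py w0 isolator_handle=81 bin_tab=131 bin_hinge=16 shaft1=45 clip1_grip=120
```

```text
Traceback (most recent call last):
  File "w.py", line 5, in <module>
    print(s["time_s"],s["ee_pos"].round(1),s["ee_rot"].round(1),s["gripper_width"].round(1))
                                                                ^^^^^^^^^^^^^^^^^^^^^^^^
AttributeError: 'float' object has no attribute 'round'
```

View pics/w0.png

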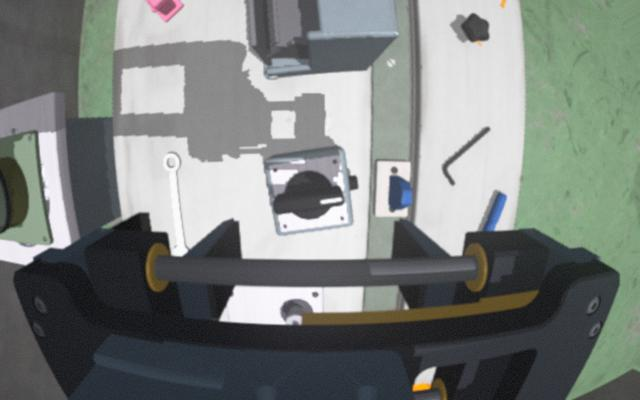

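```bash
sed -i 's/s\["gripper_width"\].round(1)/round(s["gripper_width"],1)/' w.py
python3 w.py w0 isolator_handle=81 bin_tab=131 bin_hinge=16 shaft1=45 clip1_grip=120
python3 - <<'E'
from h import *
C=cam("wrist")
for n,u,z in [("ptr",(343,200),97),("tail",(276,203),97),("c1",(264,152),57),("c2",(348,147),57),("c3",(354,224),57),("c4",(276,234),57)]: print(n,atz("wrist",u,z,C).round(1))
m=optics.silhouettes("wrist","isolator")
for r in m[:2]:
    ys,xs=np.nonzero(r["mask"]); P=np.array([atz("wrist",(x,y),97,C)[:2] for x,y in zip(xs,ys)])
    print(r["conf"],len(xs),cv2.minAreaRect(P.astype(np.float32)))
E
```

```text
1.35 [575.  -0. 214.] [180.   0.  90.] 91.6
isolator_handle 0.78 [307. 198.] [565.   -1.8  81. ] dep [565.   1.  94.]
bin_tab 0.52 [309. 203.] [568.5   5.7 131. ] dep [568.  -3.  95.]
shaft1 0.81 [296. 314.] [ 548.  -166.5   45. ] dep [ 550. -151.   68.]
clip1_grip 0.97 [163.   1.] [429.4 199.9 120. ] dep [387. 238.  43.]
ptr [ 6.0e+02 -2.0e-01  9.7e+01]
tail [535.8  -3.2  97. ]
c1 [518.8  42.6  57. ]
c2 [607.9  47.7  57. ]
c3 [616.5 -37.4  57. ]
c4 [529.  -49.4  57. ]
0.65 2391 ((566.5180053710938, -0.9622611999511719), (60.15395736694336, 52.841705322265625), 49.67777633666992)
```

Emit:
send_rows(
  targets=[
    [[0, 0, -0.0944, -0.00375, 0, 0, -0.3], [0, 0, -0.0944, -0.00375, 0, 0, -0.3], [0, 0, -0.0944, -0.00375, 0, 0, -0.3], [0, 0, -0.0944, -0.00375, 0, 0, -0.3], [0, 0, -0.0944, -0.00375, 0, 0, -0.3], [0, 0, -0.0944, -0.00375, 0, 0, -0.3], [0, 0, -0.0944, -0.00375, 0, 0, -0.3], [0, 0, -0.0944, -0.00375, 0, 0, -0.3], [0, 0, -0.0944, -0.00375, 0, 0, -0.3], [0, 0, -0.0944, -0.00375, 0, 0, -0.3], [0, 0, 0, 0, 0, -0.1, -0.3], [0, 0, 0, 0, 0, -0.1, -0.3]],
  ],
  grip_force=12,
)

```text
time_s: 2.9
ee_pos: [568.0, -0.0, 174.2]
ee_rot: [180.0, -0.1, 5.0]
force: [0.8, -0.1, -0.5]
gripper_width: 59.2
gripper_force: 0.0
```

```bash
python3 w.py w1 isolator_handle=81 shaft1=45 bin_tab=131
python3 - <<'E'
from h import *
print((-cam("wrist")[1].T@cam("wrist")[2]).round())
E
```

```text
2.9 [568.   -0.  174.2] [ 1.8e+02 -1.0e-01  5.0e+00] 59.2
isolator_handle 0.87 [319. 209.] [565.7  -3.4  81. ] dep [570.  -3.  96.]
shaft1 0.9 [518. 228.] [ 552.8 -243.4   45. ] dep [ 555. -236.   54.]
shaft1 0.81 [561. 233.] [ 549.4 -325.7   45. ] dep [ 552. -314.   55.]
shaft1 0.57 [463. 225.] [ 551.7 -164.    45. ] dep [ 557. -154.   62.]
bin_tab 0.68 [ 65. 253.] [511.2 243.7 131. ] dep [599.  78. 280.]
[637.   6. 344.]
```

View pics/w1.png

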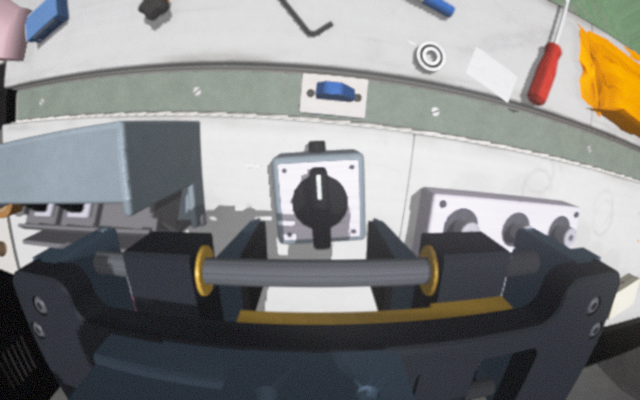

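Emit:
send_rows(
  targets=[
    [[0, 0, 0, 0, -0.005, -0.132, -0.3], [0, 0, 0, 0, 0, -0.132, -0.3], [0, 0, 0, 0, 0, -0.132, -0.3], [0, 0, 0, 0, 0, -0.132, -0.3], [0, 0, 0, 0, 0, 0, 1], [0, 0, 0, 0, 0, 0, 1], [0, 0, 0, 0, 0, 0, 1], [0, 0, 0, 0, 0, 0, 1], [0, 0, 0, 0, 0, 0, 1]],
  ],
  grip_force=12,
)

```text
time_s: 4.0
ee_pos: [568.2, -1.0, 69.6]
ee_rot: [180.0, -0.1, 5.0]
force: [-0.8, 0.5, 0.1]
gripper_width: 22.4
gripper_force: 0.0
```

Emit:
send_rows(
  targets=[
    [[0, 0, 0.085, 0, 0, 0, 1], [0, 0, 0.085, 0, 0, 0, 1], [0, 0, 0.085, 0, 0, 0, 1], [0, 0, 0.085, 0, 0, 0, 1], [0, 0, 0.085, 0, 0, 0, 1], [0, 0, 0.085, 0, 0, 0, 1], [0, 0, 0.085, 0, 0, 0, 1], [0, 0, 0.07, 0, 0, 0, 1], [0, 0, 0, 0, 0, 0, 1], [0, 0, 0, 0, 0, 0, -0.3], [0, 0, 0, 0, 0, 0, -0.3], [0, 0, 0, 0, 0, 0, -0.3]],
  ],
)

```text
time_s: 5.2
ee_pos: [567.6, -0.7, 68.5]
ee_rot: [180.0, -0.0, 64.9]
force: [-0.6, 0.4, 0.4]
gripper_width: 37.3
gripper_force: 0.0
```

Emit:
send_rows(
  targets=[
    [[0, 0, 0, 0, 0, 0.15, -0.3], [0, 0, 0, 0, 0, 0.2, -0.3], [0, 0, 0, 0, 0, 0.22, -0.3], [0, 0, 0, 0, 0, 0.22, -0.3], [0, 0, 0, 0, 0, 0.2, -0.3], [0, 0, 0.0926, -0.078, 0.176, 0, -0.3], [0, 0, 0.0926, -0.078, 0.176, 0, -0.3], [0, 0, 0.0926, -0.078, 0.176, 0, -0.3], [0, 0, 0, -0.078, 0.176, 0, -0.3], [0, 0, 0, -0.078, 0.176, 0, -0.3], [0, 0, 0, 0, 0, 0, -0.3]],
  ],
)

```text
time_s: 6.3
ee_pos: [487.6, 178.6, 266.4]
ee_rot: [-180.0, -0.1, 90.2]
force: [1.7, -1.0, 0.8]
gripper_width: 59.5
gripper_force: 0.0
```

```bash
python3 w.py w2 isolator_handle=81 bin_tab=131 bin_hinge=16 bin_case=0 clip1_grip=110; python3 -c "
import cv2;i=cv2.imread('pics/w2.png');cv2.imwrite('pics/w2b.png',cv2.resize(i,(800,500)))"
```

```text
6.3 [487.6 178.6 266.4] [-1.80e+02 -1.00e-01  9.02e+01] 59.5
isolator_handle 0.63 [372. 316.] [565.6  -3.8  81. ] dep [502. 201. 371.]
bin_tab 0.6 [338. 128.] [508.5 246.4 131. ] dep [508. 246. 145.]
bin_tab 0.2 [383.  69.] [552.4 308.1 131. ] dep [553. 309. 127.]
bin_hinge 0.61 [329. 130.] [503.9 243.3  16. ] dep [504. 243.  11.]
bin_hinge 0.23 [341. 128.] [519.7 246.1  16. ] dep [510. 247. 145.]
bin_case 0.75 [364. 128.] [554.3 246.8   0. ] dep [539. 247. 100.]
bin_case 0.53 [332. 129.] [507.8 244.6   0. ] dep [507. 245.  11.]
clip1_grip 0.82 [383.  67.] [556.8 314.3 110. ] dep [553. 311. 126.]
clip1_grip 0.62 [235. 130.] [399.7 245.8 110. ] dep [383. 245.  47.]
```

View pics/w2b.png

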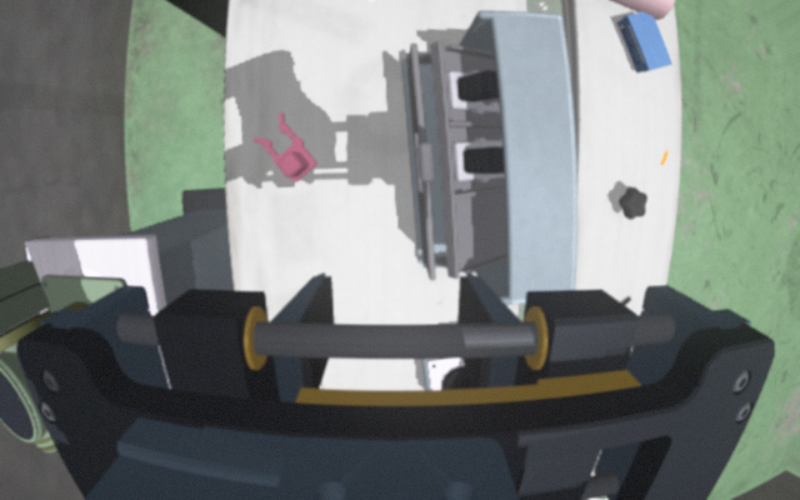

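```bash
python3 - <<'E'
from h import *
C=cam("wrist")
for n,u,z in [("pA",(410,52),116),("pB",(432,275),116),("tabt",(421,144),146),("tabb",(424,179),146),("tabt2",(431,144),146),("tabb2",(433,179),146),("roofA",(497,50),158),("roofB",(512,297),158),("rbA",(560,20),158),("rbB",(577,300),158),("rimA",(432,45),115),("rimB",(455,275),115)]: print(n,atz("wrist",np.array(u)/1.25,z,C).round(1))
E
```

```text
pA [502.  333.1 116. ]
pB [521.2 143.3 116. ]
tabt [508.7 253.8 146. ]
tabb [511.1 227.5 146. ]
tabt2 [516.2 253.9 146. ]
tabb2 [517.8 227.6 146. ]
roofA [564.1 326.2 158. ]
roofB [581.6 137.5 158. ]
rbA [616.5 357.9 158. ]
rbB [640.5 133.  158. ]
rimA [520.3 340.1 115. ]
rimB [541.6 142.8 115. ]
```

Emit:
send_rows(
  targets=[
    [[0, 0, 0.03, 0.046, 0.16, -0.1, 0.25], [0, 0, 0.03, 0.046, 0.16, -0.1, 0.25], [0, 0, 0, 0, 0, -0.1, 0.25], [0, 0, 0, 0, 0, -0.1, 0.25], [0, 0, 0, 0, 0, -0.1, 0.25], [0, 0, 0, 0, 0, -0.1, 0.25], [0, 0, 0, 0, 0, -0.06, 0.25], [0, 0, 0, 0, 0, -0.05, 0.25], [0, 0, 0, 0, 0, 0, 0.25]],
  ],
)

```text
time_s: 7.5
ee_pos: [507.6, 238.3, 123.3]
ee_rot: [-179.9, 0.0, 95.2]
force: [-0.3, 0.5, 0.1]
gripper_width: 34.0
gripper_force: 0.0
```

Emit:
send_rows(
  targets=[
    [[0, 0, 0, -0.0622, -0.0061, 0, 0.25], [0, 0, 0, -0.0622, -0.0061, 0, 0.25], [0, 0, 0, -0.0398, -0.0039, -0.006, 0.25], [0, 0, 0, -0.0398, -0.0039, -0.006, 0.25], [0, 0, 0, -0.0386, -0.0038, -0.012, 0.25], [0, 0, 0, -0.0386, -0.0038, -0.012, 0.25], [0, 0, 0, -0.0361, -0.0036, -0.0175, 0.25], [0, 0, 0, -0.0361, -0.0036, -0.0175, 0.25], [0, 0, 0, 0, 0, 0, 0.25], [0, 0, 0, 0, 0, 0, 0.25]],
  ],
)

```text
time_s: 8.5
ee_pos: [436.8, 232.1, 110.0]
ee_rot: [-179.9, 0.0, 95.3]
force: [1.1, 0.5, 1.2]
gripper_width: 34.1
gripper_force: 0.8
```

```bash
python3 w.py w3 isolator_handle=81 bin_tab=111 clip1_grip=128; python3 -c "
import cv2;i=cv2.imread('pics/w3.png');cv2.imwrite('pics/w3b.png',cv2.resize(i,(800,500)))"
```

```text
8.5 [436.8 232.1 110. ] [-179.9    0.    95.3] 34.1
isolator_handle 0.71 [329. 234.] [445.3 230.3  81. ] dep [442. 245. 123.]
bin_tab 0.6 [332. 235.] [444.7 240.5 111. ] dep [444. 245. 122.]
clip1_grip 0.69 [250. 189.] [399.3 266.9 128. ] dep [383. 248.  47.]
clip1_grip 0.67 [439. 131.] [492.5 306.5 128. ] dep [485. 306. 146.]
```

View pics/w3b.png

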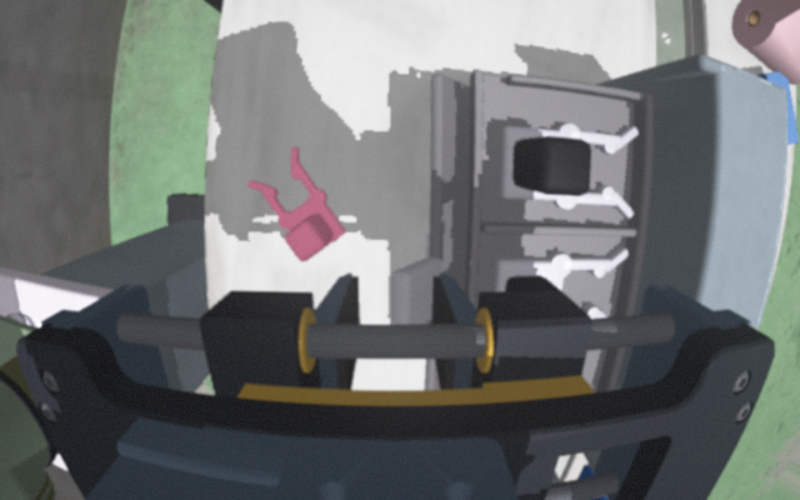

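Emit:
send_rows(
  targets=[
    [[0, 0, 0, -0.015, -0.0015, -0.006, 0.25], [0, 0, 0, -0.015, -0.0015, -0.004, 0.25], [0, 0, 0, 0, 0, 0, 0.25]],
  ],
)

```text
time_s: 9.0
ee_pos: [436.4, 231.9, 109.6]
ee_rot: [179.3, -0.0, 95.4]
force: [11.2, -0.5, 1.0]
gripper_width: 34.1
gripper_force: 4.7
```

Emit:
send_rows(
  targets=[
    [[0, 0, 0, 0.03, 0.003, 0.03, 0.25], [0, 0, 0, 0, 0, 0.15, 0.25], [0, 0, 0, 0, 0, 0.2, 0.25], [0, 0, -0.0944, 0, 0.05, 0.15, 0.0], [0, 0, -0.0944, 0, 0.05, 0.1, 0.0], [0, 0, -0.0944, 0, 0.04, 0, 0.0], [0, 0, -0.0944, 0, 0.04, 0, 0.0], [0, 0, -0.0944, 0, 0.04, 0, 0.0], [0, 0, -0.0944, 0, 0.04, 0, 0.0], [0, 0, -0.0944, 0, 0.04, 0, 0.0], [0, 0, -0.0944, 0, 0.02, 0, 0.0], [0, 0, -0.0944, 0, 0, 0, 0.0]],
  ],
)

```text
time_s: 10.2
ee_pos: [436.0, 295.9, 233.3]
ee_rot: [180.0, 0.2, 18.5]
force: [0.0, 0.5, -0.3]
gripper_width: 45.6
gripper_force: 0.0
```

Emit:
send_rows(
  targets=[
    [[0, 0, -0.0944, 0, 0, 0, 0], [0, 0, -0.05, 0, 0, 0, 0], [0, 0, 0, 0, 0, 0, 0]],
  ],
  grip_force=40,
)

```text
time_s: 10.5
ee_pos: [436.2, 295.4, 233.4]
ee_rot: [179.9, 0.2, 5.8]
force: [0.4, 0.4, 0.5]
gripper_width: 45.4
gripper_force: 0.0
```

```bash
python3 w.py w4 clip1_grip=128 clip1_seat=104.5 bin_tab=111 ; python3 -c "
import cv2;i=cv2.imread('pics/w4.png');cv2.imwrite('pics/w4b.png',cv2.resize(i,(800,500)))"
```

```text
10.5 [436.2 295.4 233.4] [179.9   0.2   5.8] 45.4
clip1_grip 0.97 [350. 230.] [412.6 260.7 128. ] dep [384. 248.  43.]
clip1_grip 0.77 [308. 140.] [491.9 308.3 128. ] dep [493. 308. 147.]
clip1_seat 0.77 [330. 240.] [391.9 276.  104.5] dep [351. 267.  -2.]
clip1_seat 0.74 [601. 153.] [539.5 -84.7 104.5] dep [ 545. -153.   51.]
clip1_seat 0.71 [313. 103.] [526.7 307.7 104.5] dep [527. 308. 101.]
bin_tab 0.8 [372. 193.] [447.1 241.  111. ] dep [448. 242. 115.]
```

View pics/w4b.png

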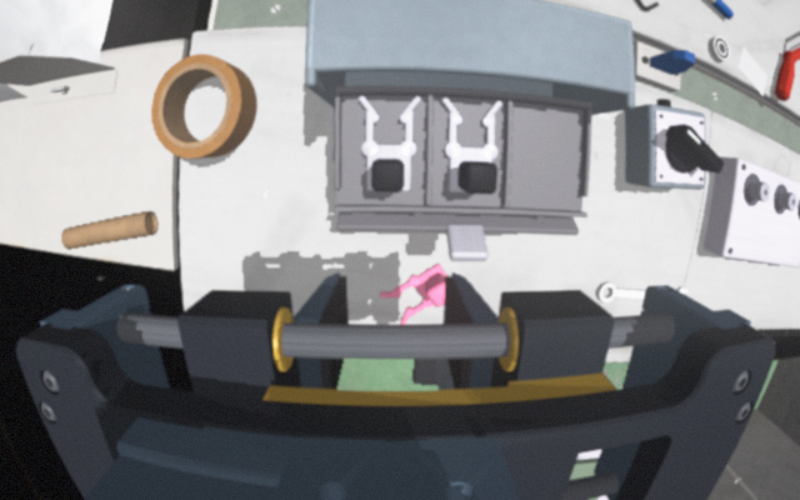

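```bash
python3 - <<'E'
from h import *
C=cam("wrist")
for n,u,z in [("c1 top",(388,166),148),("c2 top",(479,168),148),("c1 tipL",(361,98),105),("c1 tipR",(418,97),105),("c2 tipL",(446,99),105),("c2 tipR",(500,101),105)]: print(n,atz("wrist",np.array(u)/1.25,z,C).round(1))
for r in optics.silhouettes("wrist","clip1_grip")[:5]:
    ys,xs=np.nonzero(r["mask"]); print(r["conf"],r["at"],len(xs),xs.min(),xs.max(),ys.min(),ys.max())
s1=C
for r in optics.place_of("wrist","isolator_handle"): print(r, atz("wrist",r["at"],81,C))
for n,u in [("a",(672,142)),("b",(718,163))]: print(n,atz("wrist",np.array(u)/1.25,97,C))
E
```

```text
c1 top [499.8 306.8 148. ]
c2 top [505.6 246.6 148. ]
c1 tipL [549.4 333.3 105. ]
c1 tipR [554.5 290.2 105. ]
c2 tipL [555.7 268.8 105. ]
c2 tipR [560.8 226.4 105. ]
0.77 [309.9, 124.0] 1964 287 335 77 152
0.63 [343.4, 230.5] 899 305 355 212 257
{'at': [556.7, 118.3], 'conf': 0.94} [568.67025932  -3.02131827  81.        ]
a [563.47663565  46.29142517  97.        ]
b [558.31094663 -25.0878002   97.        ]
```

Emit:
send_rows(
  targets=[
    [[0, 0, 0, 0.092, 0.0177, -0.1, 0], [0, 0, 0, 0.092, 0.0177, -0.1, 0], [0, 0, 0, 0.092, 0.0177, -0.1, 0], [0, 0, 0, 0, 0, -0.1, 0], [0, 0, 0, 0, 0, -0.1, 0], [0, 0, 0, 0, 0, -0.087, 0], [0, 0, 0, 0, 0, 0, 1], [0, 0, 0, 0, 0, 0, 1], [0, 0, 0, 0, 0, 0, 1], [0, 0, 0, 0, 0, 0, 1], [0, 0, 0, 0, 0, 0, 1], [0, 0, 0, 0, 0, 0, 1]],
  ],
  grip_force=40,
)

```text
time_s: 12.0
ee_pos: [493.2, 307.1, 118.0]
ee_rot: [-179.9, -0.1, 5.8]
force: [0.3, 0.1, 4.5]
gripper_width: 21.9
gripper_force: 40.0
```

Emit:
send_rows(
  targets=[
    [[0, 0, 0, 0, 0, 0.1, 1], [0, 0, 0, 0, 0, 0.15, 1], [0, 0, 0, 0, 0, 0.2, 1], [0, 0, 0, 0, 0, 0.15, 1], [0, 0, 0, -0.03, -0.23, 0, 1], [0, 0, 0, -0.03, -0.23, 0, 1], [0, 0, 0, -0.03, -0.23, 0, 1], [0, 0, 0, -0.03, -0.23, 0, 1], [0, 0, 0, -0.03, -0.23, 0, 1], [0, 0, 0, -0.03, -0.23, 0, 1], [0, 0, 0, -0.03, -0.23, 0, 1], [0, 0, 0, -0.03, -0.23, 0, 1]],
  ],
)

```text
time_s: 13.2
ee_pos: [443.5, -63.0, 236.7]
ee_rot: [180.0, 0.0, 5.8]
force: [1.4, 0.3, -0.8]
gripper_width: 21.6
gripper_force: 40.0
```

Emit:
send_rows(
  targets=[
    [[0, 0, 0, 0, -0.23, 0, 1], [0, 0, 0, 0, -0.23, 0, 1], [0, 0, 0, 0, -0.23, 0, 1], [0, 0, 0, 0, 0, 0, 1], [0, 0, 0, 0, 0, 0, 1]],
  ],
)

```text
time_s: 13.7
ee_pos: [443.9, -199.8, 236.3]
ee_rot: [-179.9, 0.1, 5.7]
force: [0.4, 0.6, -0.4]
gripper_width: 21.7
gripper_force: 40.0
```

```bash
python3 w.py w5 shaft1=45 isolator_handle=81 clip1_grip=100 clip1_seat=190 ; python3 -c "
import cv2;i=cv2.imread('pics/w5.png');cv2.imwrite('pics/w5b.png',cv2.resize(i,(800,500)))"
```

```text
13.7 [ 443.9 -199.8  236.3] [-1.799e+02  1.000e-01  5.700e+00] 21.7
shaft1 0.87 [294.  92.] [ 549.6 -164.1   45. ] dep [ 547. -166.   69.]
shaft1 0.83 [428. 108.] [ 551.6 -324.    45. ] dep [ 549. -315.   70.]
shaft1 0.64 [361.  98.] [ 550.6 -240.8   45. ] dep [ 548. -238.   70.]
isolator_handle 0.85 [156.  75.] [562.2  -6.   81. ] dep [560. -15.  96.]
clip1_grip 0.69 [ 53. 202.] [401.7 157.5 100. ] dep [378. 231.  36.]
clip1_grip 0.66 [315. 253.] [ 379.8 -204.7  100. ] dep [ 451. -199.  264.]
clip1_seat 0.72 [ 54. 207.] [429.7  53.1 190. ] dep [368. 236.  29.]
clip1_seat 0.35 [ 11. 110.] [525.9 125.3 190. ] dep [531. 256. 101.]
```

View pics/w5b.png

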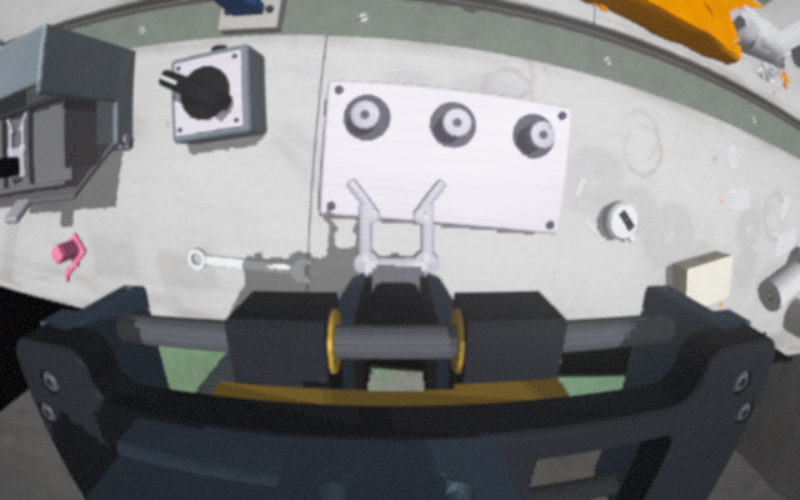

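```bash
python3 - <<'E'
from h import *
C=cam("wrist")
for n,u,z in [("tipL",(353,183),223),("tipR",(441,184),223),("base",(363,266),223),("baseR",(433,266),223),("s1",(367,114),70),("s2",(457,122),70),("s3",(541,131),70)]: print(n,atz("wrist",np.array(u)/1.25,z,C).round(1))
s=env.state();print(s["ee_pos"],s["ee_rot"])
E
```

```text
tipL [ 499.6 -172.4  223. ]
tipR [ 503.4 -214.   223. ]
base [ 459.3 -180.7  223. ]
baseR [ 462.9 -215.2  223. ]
s1 [ 549. -163.   70.]
s2 [ 550.8 -240.8   70. ]
s3 [ 555.4 -318.4   70. ]
[ 444.50610282 -198.04366888  236.87589358] [-1.79993631e+02 -3.13405578e-03  5.94936475e+00]
```

Emit:
send_rows(
  targets=[
    [[0, 0, 0, 0.048, -0.127, -0.1, 1], [0, 0, 0, 0.048, -0.127, -0.15, 1], [0, 0, 0, 0, 0, -0.15, 1], [0, 0, 0, 0, 0, -0.15, 1], [0, 0, 0, 0, 0, -0.15, 1], [0, 0, 0, 0, 0, -0.1, 1], [0, 0, 0, 0, 0, -0.04, 1], [0, 0, 0, 0, 0, -0.02, 1], [0, 0, 0, 0, 0, 0, 1], [0, 0, 0, 0, 0, 0, 1]],
  ],
)

```text
time_s: 14.95
ee_pos: [464.5, -250.4, 65.9]
ee_rot: [179.9, -0.1, 5.9]
force: [0.3, -0.1, -1.1]
gripper_width: 21.7
gripper_force: 40.0
```

```bash
python3 w.py w6 shaft1=45; python3 -c "
import cv2;i=cv2.imread('pics/w6.png')[60:300,120:560];cv2.imwrite('pics/w6b.png',cv2.resize(i,(792,432)))"
```

```text
14.95 [ 464.5 -250.4   65.9] [ 1.799e+02 -1.000e-01  5.900e+00] 21.7
shaft1 0.84 [444. 116.] [ 551.1 -324.5   45. ] dep [ 549. -315.   68.]
shaft1 0.8 [318. 102.] [ 548.5 -243.4   45. ] dep [ 547. -243.   69.]
shaft1 0.61 [194.  94.] [ 549.1 -163.9   45. ] dep [ 547. -174.   69.]
```

View pics/w6b.png

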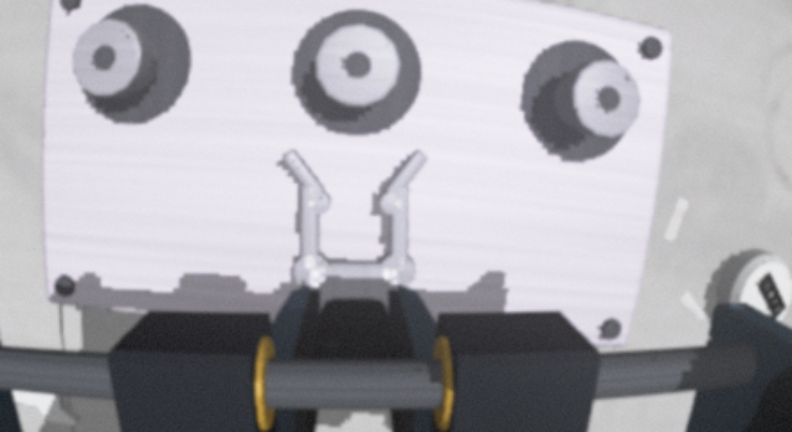

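Emit:
send_rows(
  targets=[
    [[0, 0, 0, 0.03, 0.003, -0.01, 1], [0, 0, 0, 0.0498, 0.005, 0, 1], [0, 0, 0, 0.0498, 0.005, 0, 1], [0, 0, 0, 0.025, 0.0025, 0, 1], [0, 0, 0, 0.025, 0.0025, 0, 1], [0, 0, 0, 0.025, 0.0025, 0, 1], [0, 0, 0, 0.025, 0.0025, 0, 1], [0, 0, 0, 0.025, 0.0025, 0, 1]],
  ],
)

```text
time_s: 15.85
ee_pos: [509.9, -245.9, 62.7]
ee_rot: [-180.0, 0.6, 5.9]
force: [-5.8, -3.1, 2.2]
gripper_width: 21.9
gripper_force: 40.0
```

Emit:
send_rows(
  targets=[
    [[0, 0, 0, 0.02, 0.002, 0, 1], [0, 0, 0, 0, 0, 0, 1]],
  ],
)

```text
time_s: 16.05
ee_pos: [518.6, -244.7, 62.7]
ee_rot: [-180.0, 0.0, 5.8]
force: [-1.1, -0.9, -0.8]
gripper_width: 21.9
gripper_force: 40.0
```

Emit:
send_rows(
  targets=[
    [[0, 0, 0, 0.015, 0.0015, 0, 1], [0, 0, 0, 0.01, 0.001, 0, 1], [0, 0, 0, 0, 0, 0, 1]],
  ],
)

```text
time_s: 16.35
ee_pos: [519.1, -244.4, 62.7]
ee_rot: [-179.9, 0.6, 5.9]
force: [-13.5, -4.2, 6.8]
gripper_width: 21.3
gripper_force: 40.0
```

```bash
python3 w.py w7 shaft1=45; python3 -c "
import cv2;i=cv2.imread('pics/w7.png')[100:300,200:440];cv2.imwrite('pics/w7b.png',cv2.resize(i,(720,600)))"
```

```text
16.35 [ 519.1 -244.4   62.7] [-179.9    0.6    5.9] 21.3
shaft1 0.98 [439. 200.] [ 551.2 -322.7   45. ] dep [ 556. -312.   69.]
shaft1 0.92 [318. 191.] [ 548.6 -242.8   45. ] dep [ 554. -242.   70.]
shaft1 0.75 [196. 183.] [ 546.2 -163.6   45. ] dep [ 552. -173.   69.]
```

View pics/w7b.png

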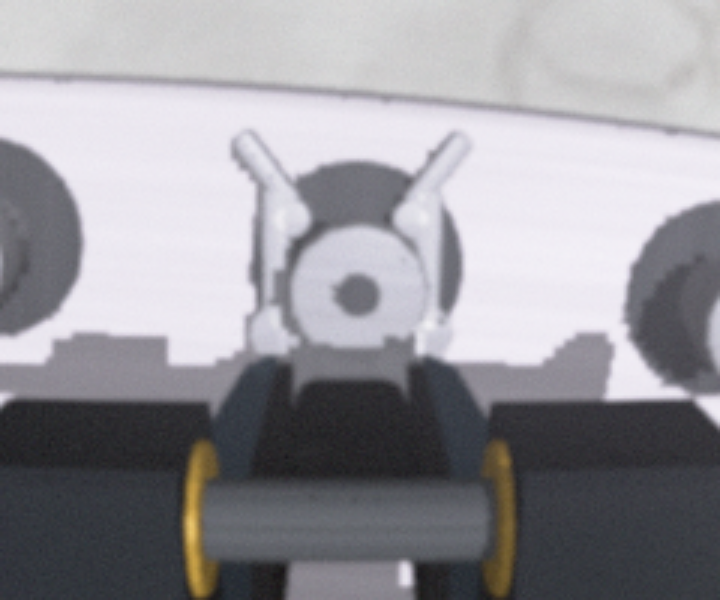

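Emit:
send_rows(
  targets=[
    [[0, 0, 0, -0.025, -0.0025, 0, 1], [0, 0, 0, 0, 0, 0, 0], [0, 0, 0, 0, 0, 0, 0], [0, 0, 0, 0, 0, 0, 0], [0, 0, 0, 0, 0, 0, 0], [0, 0, 0, 0, 0, 0.1, 0], [0, 0, 0, 0, 0, 0.2, 0], [0, 0, 0, 0, 0, 0.2, 0], [0, 0, 0, 0, 0, 0.2, 0], [0, 0, 0, 0, 0, 0.15, 0], [0, 0, 0, -0.04, 0.22, 0, 0], [0, 0, 0, -0.04, 0.22, 0, 0]],
  ],
)

```text
time_s: 17.65
ee_pos: [503.2, -156.4, 233.9]
ee_rot: [179.9, -0.2, 5.7]
force: [0.4, 0.5, -0.6]
gripper_width: 45.6
gripper_force: 0.0
```

Emit:
send_rows(
  targets=[
    [[0, 0, 0, -0.04, 0.22, 0, 0], [0, 0, 0, -0.04, 0.22, 0, 0], [0, 0, 0, -0.04, 0.22, 0, 0], [0, 0, 0, -0.04, 0.22, 0, 0], [0, 0, 0, -0.04, 0.22, 0, 0], [0, 0, 0, -0.04, 0.22, 0, 0], [0, 0, 0, -0.04, 0.22, 0, 0], [0, 0, 0, -0.04, 0.22, 0, 0], [0, 0, 0, 0, 0.22, 0, 0], [0, 0, 0, 0, 0, 0, 0]],
  ],
)

```text
time_s: 18.65
ee_pos: [438.3, 244.1, 232.7]
ee_rot: [-179.9, -0.0, 6.2]
force: [0.5, -0.3, -0.0]
gripper_width: 45.6
gripper_force: 0.0
```

```bash
python3 w.py w8 clip1_grip=128 clip1_seat=104.5 bin_tab=111 ; python3 -c "
import cv2;i=cv2.imread('pics/w8.png');cv2.imwrite('pics/w8b.png',cv2.resize(i,(800,500)))"
```

```text
18.65 [438.3 244.1 232.7] [-179.9   -0.     6.2] 45.6
clip1_grip 0.74 [621. 180.] [ 514.8 -164.6  128. ] dep [ 516. -234.   82.]
clip1_grip 0.68 [312. 232.] [410.2 245.1 128. ] dep [381. 243.  45.]
clip1_grip 0.59 [612. 158.] [ 538.7 -128.9  128. ] dep [ 548. -237.   50.]
clip1_seat 0.66 [611. 158.] [ 542.6 -159.9  104.5] dep [ 549. -235.   50.]
clip1_seat 0.6 [294. 237.] [393.8 262.6 104.5] dep [354. 267.  -1.]
bin_tab 0.59 [320. 192.] [444.6 241.1 111. ] dep [446. 241. 119.]
```

View pics/w8b.png

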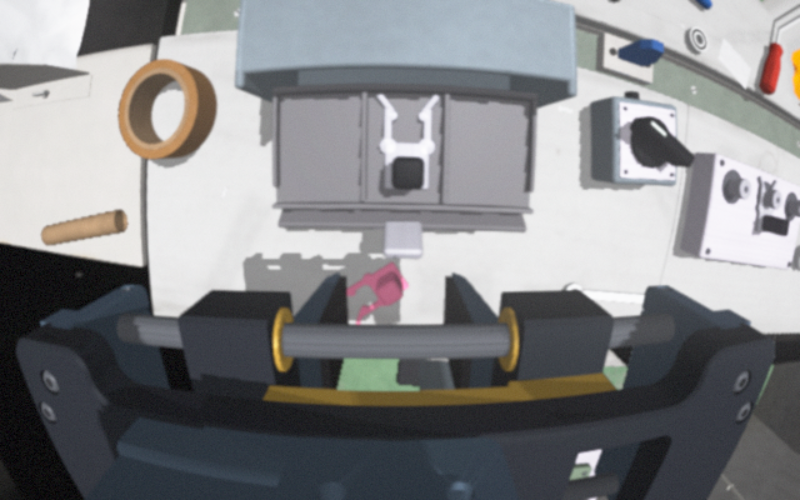

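```bash
python3 - <<'E'
from h import *
C=cam("wrist")
for n,u,z in [("tipL",(379,97),105),("tipR",(437,97),105),("top",(407,165),148)]: print(n,atz("wrist",np.array(u)/1.25,z,C).round(1))
E
```

```text
tipL [553.  262.1 105. ]
tipR [557.8 218.4 105. ]
top [503.4 237.  148. ]
```

```bash
python3 - <<'E'
from h import *
optics.grab_frame("scene");
C=cam("wrist");print(env.state()["ee_pos"],env.state()["ee_rot"]); p,d=optics.grab_frame("wrist")
C=cam("wrist");print(env.state()["ee_pos"],env.state()["ee_rot"])
g=(p.astype(int).sum(2)); 
for n,u,z in [("tipL",(379,97),105),("tipR",(437,97),105),("top",(407,165),148)]: print(n,atz("wrist",np.array(u)/1.25,z,C).round(1))
for r in optics.place_of("wrist","clip1_grip")[:4]: print(r["conf"],r["at"],atz("wrist",r["at"],128,C))
for r in optics.place_of("wrist","clip1_seat")[:4]: print(r["conf"],r["at"],atz("wrist",r["at"],104.5,C))
# tray edges
q=np.load("pics/w8.npz")["d"]; a=cv2.absdiff(cv2.cvtColor(p,cv2.COLOR_RGB2GRAY),cv2.cvtColor(cv2.cvtColor(cv2.imread("pics/w8.png"),cv2.COLOR_BGR2RGB),cv2.COLOR_RGB2GRAY)); print(a.mean())
# dark grip pixels
m=(p.max(2)<40); m[:110]=0; m[165:]=0; m[:,:290]=0; m[:,365:]=0; ys,xs=np.nonzero(m); print(xs.min(),xs.max(),ys.min(),ys.max(),xs.mean(),ys.mean())
E
```

```text
[438.61669145 238.20437238 232.75749588] [1.79965854e+02 1.25014077e-02 5.75520651e+00]
[438.7121904  238.11578053 232.85855658] [ 1.79980069e+02 -1.42104845e-03  5.72444856e+00]
tipL [553.3 261.7 105. ]
tipR [558.1 217.9 105. ]
top [503.7 236.6 148. ]
0.93 [305.4, 230.6] [410.77402607 245.19626116 128.        ]
0.58 [615.2, 174.1] [ 517.92449407 -153.63093415  128.        ]
0.95 [608.9, 155.4] [ 541.67910838 -161.70060076  104.5       ]
9.498609375Traceback (most recent call last):
  File "<stdin>", line 12, in <module>
    return umr_minimum(a, axis, None, out, keepdims, initial, where)
ValueError: zero-size array to reduction operation minimum which has no identity
```

```bash
python3 w.py w9; python3 -c "
import cv2;i=cv2.imread('pics/w9.png')[60:200,200:440];cv2.imwrite('pics/w9b.png',cv2.resize(i,(720,420)))"
```

```text
19.05 [438.8 238.2 232.9] [180.   -0.    5.7] 45.8
```

View pics/w9b.png

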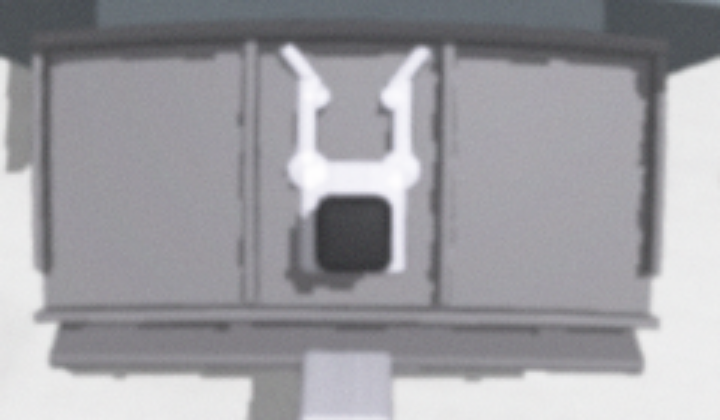

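```bash
python3 - <<'E'
from h import *
C=cam("wrist")
for n,u,z in [("tipL",(295.7,76),105),("tipR",(341.7,77),105),("top",(317.7,132.5),148)]: print(n,atz("wrist",u,z,C).round(1))
E
```

```text
tipL [554.4 269.3 105. ]
tipR [557.8 225.8 105. ]
top [502.7 243.3 148. ]
```

Emit:
send_rows(
  targets=[
    [[0, 0, 0, 0.095, 0.0063, -0.1, 0], [0, 0, 0, 0.095, 0.0063, -0.1, 0], [0, 0, 0, 0.095, 0.0063, -0.1, 0], [0, 0, 0, 0, 0, -0.1, 0], [0, 0, 0, 0, 0, -0.1, 0], [0, 0, 0, 0, 0, -0.08, 0], [0, 0, 0, 0, 0, 0, 1], [0, 0, 0, 0, 0, 0, 1], [0, 0, 0, 0, 0, 0, 1], [0, 0, 0, 0, 0, 0, 1], [0, 0, 0, 0, 0, 0, 1], [0, 0, 0, 0, 0, 0, 1]],
  ],
  grip_force=40,
)

```text
time_s: 20.3
ee_pos: [496.3, 243.3, 118.0]
ee_rot: [-180.0, -0.1, 5.8]
force: [1.0, -0.6, 6.2]
gripper_width: 21.9
gripper_force: 40.0
```

Emit:
send_rows(
  targets=[
    [[0, 0, 0, 0, 0, 0.1, 1], [0, 0, 0, 0, 0, 0.15, 1], [0, 0, 0, 0, 0, 0.2, 1], [0, 0, 0, 0, 0, 0.15, 1], [0, 0, 0, -0.03, -0.2, 0, 1], [0, 0, 0, -0.03, -0.2, 0, 1], [0, 0, 0, -0.03, -0.2, 0, 1], [0, 0, 0, -0.03, -0.2, 0, 1], [0, 0, 0, -0.03, -0.2, 0, 1], [0, 0, 0, -0.03, -0.2, 0, 1], [0, 0, 0, 0, -0.2, 0, 1], [0, 0, 0, 0, -0.2, 0, 1]],
  ],
)

```text
time_s: 21.5
ee_pos: [458.8, -78.2, 236.7]
ee_rot: [-180.0, 0.0, 5.8]
force: [0.7, -0.1, -0.6]
gripper_width: 21.7
gripper_force: 40.0
```

Emit:
send_rows(
  targets=[
    [[0, 0, 0, 0.006, -0.2, 0, 1], [0, 0, 0, 0.006, -0.2, -0.1, 1], [0, 0, 0, 0, -0.06, -0.15, 1], [0, 0, 0, 0, 0, -0.15, 1], [0, 0, 0, 0, 0, -0.15, 1], [0, 0, 0, 0, 0, -0.15, 1], [0, 0, 0, 0, 0, -0.1, 1], [0, 0, 0, 0, 0, -0.05, 1], [0, 0, 0, 0, 0, 0, 1], [0, 0, 0, 0, 0, 0, 1], [0, 0, 0, 0, 0, 0, 1]],
  ],
)

```text
time_s: 22.6
ee_pos: [462.9, -169.2, 68.0]
ee_rot: [179.9, -0.1, 5.8]
force: [-0.2, 0.4, -0.0]
gripper_width: 21.8
gripper_force: 40.0
```

```bash
python3 w.py w10 shaft1=45; python3 -c "
import cv2;i=cv2.imread('pics/w10.png')[60:300,120:560];cv2.imwrite('pics/w10b.png',cv2.resize(i,(792,432)))"
```

```text
22.6 [ 462.9 -169.2   68. ] [ 1.799e+02 -1.000e-01  5.800e+00] 21.8
shaft1 0.83 [322.  98.] [ 549.6 -164.3   45. ] dep [ 547. -164.   69.]
shaft1 0.71 [443. 118.] [ 548.9 -243.9   45. ] dep [ 547. -234.   69.]
shaft1 0.58 [537. 137.] [ 550.4 -325.8   45. ] dep [ 549. -311.   63.]
```

View pics/w10b.png

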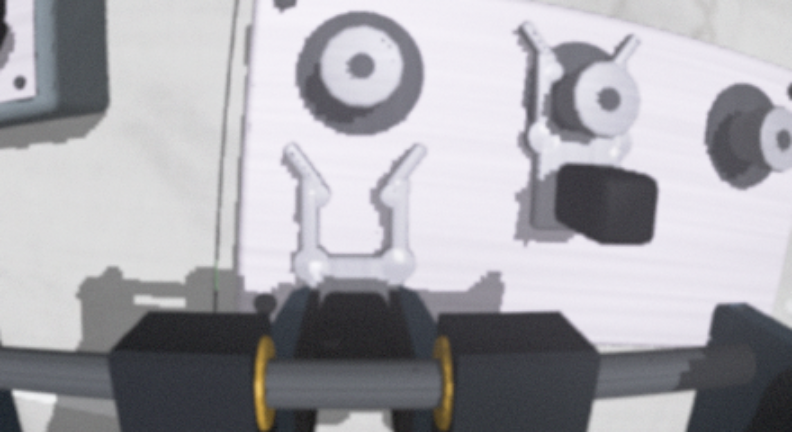

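Emit:
send_rows(
  targets=[
    [[0, 0, 0, 0.03, -0.003, -0.021, 1], [0, 0, 0, 0.0498, 0.005, 0, 1], [0, 0, 0, 0.0498, 0.005, 0, 1], [0, 0, 0, 0.025, 0.0025, 0, 1], [0, 0, 0, 0.025, 0.0025, 0, 1], [0, 0, 0, 0.025, 0.0025, 0, 1], [0, 0, 0, 0.025, 0.0025, 0, 1], [0, 0, 0, 0.025, 0.0025, 0, 1], [0, 0, 0, 0.02, 0.002, 0, 1], [0, 0, 0, 0, 0, 0, 1]],
  ],
)

```text
time_s: 23.7
ee_pos: [514.9, -165.0, 62.4]
ee_rot: [180.0, 0.3, 5.9]
force: [-6.1, -2.3, 3.3]
gripper_width: 22.0
gripper_force: 40.0
```

Emit:
send_rows(
  targets=[
    [[0, 0, 0, 0.015, 0.0015, 0, 1], [0, 0, 0, 0.01, 0.001, 0, 1], [0, 0, 0, 0, 0, 0, 1]],
  ],
)

```text
time_s: 24.0
ee_pos: [515.2, -164.9, 62.6]
ee_rot: [-180.0, 0.9, 6.0]
force: [-17.5, -6.9, 13.6]
gripper_width: 21.9
gripper_force: 40.0
```

Emit:
send_rows(
  targets=[
    [[0, 0, 0, -0.025, -0.0025, 0, 1], [0, 0, 0, 0, 0, 0, 0], [0, 0, 0, 0, 0, 0, 0], [0, 0, 0, 0, 0, 0, 0], [0, 0, 0, 0, 0, 0, 0], [0, 0, 0, 0, 0, 0.1, 0], [0, 0, 0, 0, 0, 0.2, 0], [0, 0, 0, -0.15, 0, 0.2, 0], [0, 0, 0, -0.15, 0, 0.2, 0], [0, 0, 0, 0, 0, 0.15, 0], [0, 0, 0, 0, 0, 0, 0], [0, 0, 0, 0, 0, 0, 0]],
  ],
)

```text
time_s: 25.2
ee_pos: [457.2, -164.6, 233.1]
ee_rot: [180.0, -0.1, 5.8]
force: [0.1, -0.4, 0.8]
gripper_width: 45.8
gripper_force: 0.0
```

```bash
python3 w.py w11 shaft1=45 clip1_grip=72 clip1_seat=48.5 isolator_handle=81; python3 -c "
import cv2;i=cv2.imread('pics/w11.png')[40:240,100:500];cv2.imwrite('pics/w11b.png',cv2.resize(i,(800,400)))"
```

```text
25.2 [ 457.2 -164.6  233.1] [ 1.8e+02 -1.0e-01  5.8e+00] 45.8
shaft1 0.95 [394. 116.] [ 549.6 -246.1   45. ] dep [ 548. -240.   69.]
shaft1 0.94 [456. 126.] [ 550.9 -327.6   45. ] dep [ 549. -316.   69.]
shaft1 0.58 [321. 110.] [ 545.9 -161.6   45. ] dep [ 545. -161.   69.]
clip1_grip 0.86 [394. 143.] [ 518.3 -244.2   72. ] dep [ 519. -239.   91.]
clip1_grip 0.82 [ 62. 211.] [394.4 198.7  72. ] dep [381. 234.  39.]
clip1_seat 0.98 [389. 116.] [ 548.2 -240.2   48.5] dep [ 547. -235.   69.]
clip1_seat 0.96 [ 67. 218.] [374.9 214.   48.5] dep [365. 239.  24.]
isolator_handle 0.57 [180.  83.] [564.8  -4.8  81. ] dep [563. -11.  94.]
```

View pics/w11b.png

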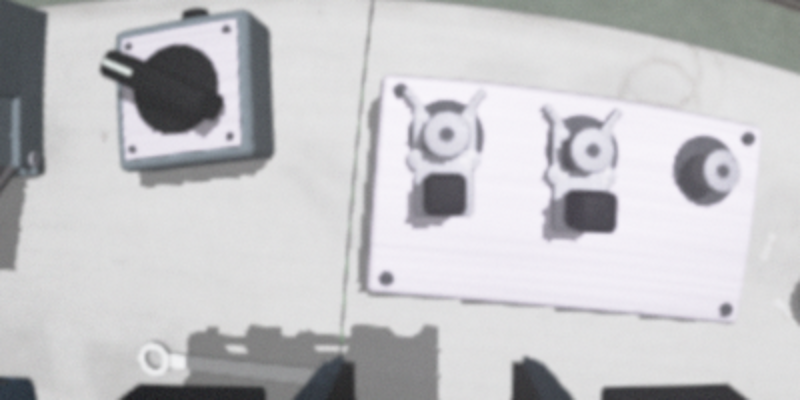

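Emit:
send_rows(
  targets=[
    [[0, 0, 0.0904, -0.0064, 0.182, 0, 0.25], [0, 0, 0.0904, -0.0064, 0.182, 0, 0.25], [0, 0, 0.0904, -0.0064, 0.182, 0, 0.25], [0, 0, 0.0904, -0.0064, 0.182, 0, 0.25], [0, 0, 0.0904, -0.0064, 0.182, 0, 0.25], [0, 0, 0.0904, -0.0064, 0.182, 0, 0.25], [0, 0, 0.0904, -0.0064, 0.182, 0, 0.25], [0, 0, 0.0904, -0.0064, 0.182, 0, 0.25], [0, 0, 0.0904, -0.0064, 0.182, 0, 0.25], [0, 0, 0.0904, -0.0064, 0.182, 0, 0.25], [0, 0, 0.0904, -0.0064, 0.182, 0, 0.25], [0, 0, 0, 0, 0, 0, 0.25]],
  ],
)

```text
time_s: 26.65
ee_pos: [442.5, 239.4, 231.4]
ee_rot: [-179.9, -0.1, 95.7]
force: [0.4, -0.8, -0.5]
gripper_width: 34.4
gripper_force: 0.0
```

Emit:
send_rows(
  targets=[
    [[0, 0, 0, 0, 0, -0.15, 0.25], [0, 0, 0, 0, 0, -0.1, 0.25], [0, 0, 0, 0, 0, 0, 0.25]],
  ],
)

```text
time_s: 26.95
ee_pos: [440.8, 234.3, 179.3]
ee_rot: [-179.6, 0.2, 95.3]
force: [-0.8, 0.2, -1.0]
gripper_width: 34.2
gripper_force: 0.0
```

Emit:
send_rows(
  targets=[
    [[0, 0, 0, 0.007, 0, -0.12, 0.25], [0, 0, 0, 0, 0, -0.12, 0.25], [0, 0, 0, 0, 0, -0.08, 0.25], [0, 0, 0, 0, 0, -0.03, 0.25], [0, 0, 0, 0, 0, 0, 0.25]],
  ],
)

```text
time_s: 27.45
ee_pos: [444.3, 235.5, 112.6]
ee_rot: [-180.0, 0.0, 95.3]
force: [-0.3, 0.2, -0.4]
gripper_width: 34.1
gripper_force: 0.0
```

Emit:
send_rows(
  targets=[
    [[0, 0, 0, 0.0398, 0.0039, 0.01, 0.25], [0, 0, 0, 0.0398, 0.0039, 0.015, 0.25], [0, 0, 0, 0.0398, 0.0039, 0.015, 0.25], [0, 0, 0, 0.0398, 0.0039, 0.012, 0.25], [0, 0, 0, 0.0398, 0.0039, 0.01, 0.25], [0, 0, 0, 0.0398, 0.0039, 0.005, 0.25], [0, 0, 0, 0.0398, 0.0039, 0, 0.25], [0, 0, 0, 0.0398, 0.0039, 0, 0.25], [0, 0, 0, 0.0398, 0.0039, 0, 0.25], [0, 0, 0, 0, 0, 0, 0.25]],
  ],
)

```text
time_s: 28.45
ee_pos: [517.3, 243.1, 125.8]
ee_rot: [179.9, -0.0, 95.3]
force: [0.1, -0.1, 0.6]
gripper_width: 34.0
gripper_force: 0.0
```

Emit:
send_rows(
  targets=[
    [[0, 0, 0, 0.02, 0.002, 0, 0.25], [0, 0, 0, 0.015, 0.0015, 0, 0.25], [0, 0, 0, 0, 0, 0, 0.25]],
  ],
)

```text
time_s: 28.75
ee_pos: [522.9, 243.6, 125.8]
ee_rot: [-180.0, 0.0, 95.3]
force: [-0.0, 1.3, 0.2]
gripper_width: 34.0
gripper_force: 0.0
```

Emit:
send_rows(
  targets=[
    [[0, 0, 0, 0.015, 0.0015, 0, 0.25], [0, 0, 0, 0.01, 0.001, 0, 0.25], [0, 0, 0, 0, 0, 0, 0.25]],
  ],
)

```text
time_s: 29.05
ee_pos: [523.0, 243.5, 125.6]
ee_rot: [-179.4, 0.0, 95.3]
force: [-11.5, -0.2, 6.5]
gripper_width: 34.6
gripper_force: 5.6
```

```bash
python3 w.py w12 bin_tab=131;  python3 - <<'E'
import cv2
cv2.imwrite('pics/w12b.png',cv2.resize(cv2.imread('pics/w12.png'),(800,500)))
E
```

```text
29.05 [523.  243.5 125.6] [-179.4    0.    95.3] 34.6
bin_tab 0.87 [296. 244.] [510.7 246.  131. ] dep [511. 252. 147.]
```

View pics/w12b.png

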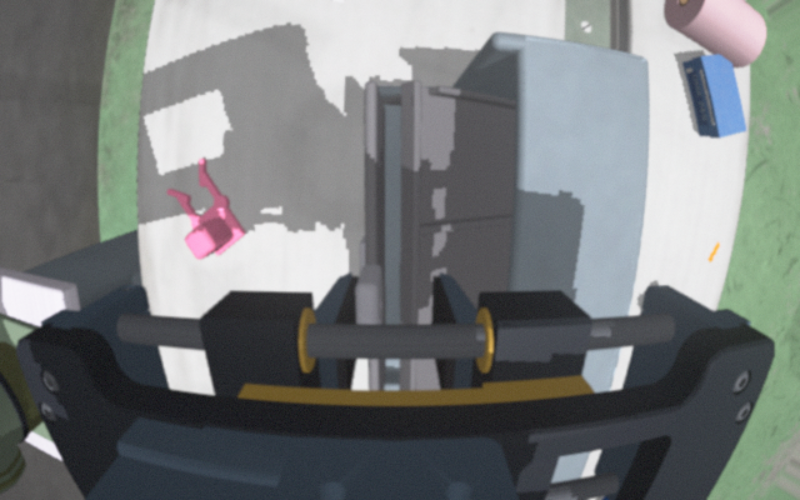

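Emit:
send_rows(
  targets=[
    [[0, 0, 0, 0.02, 0.002, 0, 0.25], [0, 0, 0, 0, 0, 0, 0.25], [0, 0, 0, -0.08, -0.006, 0, 0.25], [0, 0, 0, 0, 0, 0.1, 0.25], [0, 0, 0, 0, 0, 0.2, 0.25], [0, 0, 0, 0, 0, 0.2, 0.25], [0, 0, -0.0833, 0.07, -0.15, 0, 0.1], [0, 0, -0.0833, 0.07, -0.2, 0, 0.1], [0, 0, -0.0833, 0.07, -0.22, 0, 0], [0, 0, -0.0833, 0.04, -0.22, 0, -0.2], [0, 0, 0, 0, -0.22, 0, -0.2], [0, 0, 0, 0, -0.2, 0, -0.2]],
  ],
)

```text
time_s: 30.35
ee_pos: [566.1, -0.8, 226.1]
ee_rot: [179.9, -0.0, 65.3]
force: [1.1, 0.4, 0.4]
gripper_width: 54.7
gripper_force: 0.0
```

Emit:
send_rows(
  targets=[
    [[0, 0, 0, 0, 0, 0, -0.2], [0, 0, 0, 0, 0, 0, -0.2], [0, 0, 0, 0, 0, 0, -0.2]],
  ],
)

```text
time_s: 30.65
ee_pos: [565.9, 2.2, 226.1]
ee_rot: [180.0, -0.0, 65.4]
force: [-0.8, -0.0, 0.3]
gripper_width: 54.6
gripper_force: 0.0
```

```bash
python3 w.py w13 isolator_handle=81 bin_tab=131
```

```text
30.65 [565.9   2.2 226.1] [180.   -0.   65.4] 54.6
isolator_handle 0.75 [322. 197.] [569.   -3.7  81. ] dep [570.  -0.  96.]
bin_tab 0.63 [156.   5.] [508.7 245.3 131. ] dep [513. 237. 144.]
```

Emit:
send_rows(
  targets=[
    [[0, 0, 0, 0.008, -0.016, -0.15, -0.2], [0, 0, 0, 0, 0, -0.2, -0.2], [0, 0, 0, 0, 0, -0.2, -0.2], [0, 0, 0, 0, 0, -0.14, -0.2], [0, 0, 0, 0, 0, -0.1, -0.2], [0, 0, 0, 0, 0, 0, 1], [0, 0, 0, 0, 0, 0, 1], [0, 0, 0, 0, 0, 0, 1], [0, 0, 0, 0, 0, 0, 1], [0, 0, 0, 0, 0, 0, 1], [0, 0, 0, 0, 0, 0, 1]],
  ],
  grip_force=12,
)

```text
time_s: 31.9
ee_pos: [567.7, -1.9, 68.5]
ee_rot: [179.9, -0.0, 65.3]
force: [-0.5, -0.6, 1.6]
gripper_width: 16.0
gripper_force: 12.0
```

Emit:
send_rows(
  targets=[
    [[0, 0, -0.085, 0, 0, 0, 1], [0, 0, -0.085, 0, 0, 0, 1], [0, 0, -0.085, 0, 0, 0, 1], [0, 0, -0.085, 0, 0, 0, 1], [0, 0, -0.085, 0, 0, 0, 1], [0, 0, -0.085, 0, 0, 0, 1], [0, 0, -0.085, 0, 0, 0, 1], [0, 0, -0.07, 0, 0, 0, 1], [0, 0, 0, 0, 0, 0, 1], [0, 0, 0, 0, 0, 0, -0.2], [0, 0, 0, 0, 0, 0, -0.2], [0, 0, 0, 0, 0, 0, -0.2]],
  ],
)

```text
time_s: 33.1
ee_pos: [566.8, -1.6, 67.8]
ee_rot: [-180.0, 0.1, 5.5]
force: [0.3, 0.1, 0.6]
gripper_width: 38.4
gripper_force: 0.0
```

Emit:
send_rows(
  targets=[
    [[0, 0, 0, 0, 0, 0, -0.2], [0, 0, 0, 0, 0, 0.15, -0.2], [0, 0, 0, 0, 0, 0.2, -0.2], [0, 0, 0, 0, 0, 0.2, -0.2], [0, 0, 0, -0.1, 0, 0.1, -0.2], [0, 0, 0, -0.1, 0, 0, -0.2], [0, 0, 0, -0.1, 0, 0, -0.2], [0, 0, 0, 0, 0, 0, -0.2], [0, 0, 0, 0, 0, 0, -0.2], [0, 0, 0, 0, 0, 0, -0.2]],
  ],
)

```text
time_s: 34.1
ee_pos: [508.3, -1.9, 197.9]
ee_rot: [180.0, -0.0, 5.5]
force: [-0.2, -0.3, -0.0]
gripper_width: 54.5
gripper_force: 0.0
```

```bash
python3 w.py w14 isolator_handle=81 bin_tab=131 shaft1=45 clip1_seat=48.5; python3 -c "
import cv2;i=cv2.imread('pics/w14.png');cv2.imwrite('pics/w14b.png',cv2.resize(i,(800,500)))"
```

```text
34.1 [508.3  -1.9 197.9] [180.   -0.    5.5] 54.5
isolator_handle 0.59 [323. 142.] [563.8  -3.3  81. ] dep [565.  -3.  96.]
bin_tab 0.74 [ 71. 185.] [512.5 242.3 131. ] dep [515. 232. 141.]
bin_tab 0.29 [516. 181.] [ 555.3 -179.   131. ] dep [ 549. -231.   64.]
shaft1 0.95 [462. 172.] [ 548.1 -165.2   45. ] dep [ 550. -153.   68.]
shaft1 0.84 [516. 180.] [ 548.9 -245.6   45. ] dep [ 551. -230.   65.]
shaft1 0.79 [558. 188.] [ 548.4 -324.2   45. ] dep [ 549. -315.   54.]
clip1_seat 0.68 [516. 178.] [ 550.9 -241.3   48.5] dep [ 552. -231.   62.]
clip1_seat 0.43 [128. 272.] [379.  237.4  48.5] dep [531.  59. 293.]
```

View pics/w14b.png

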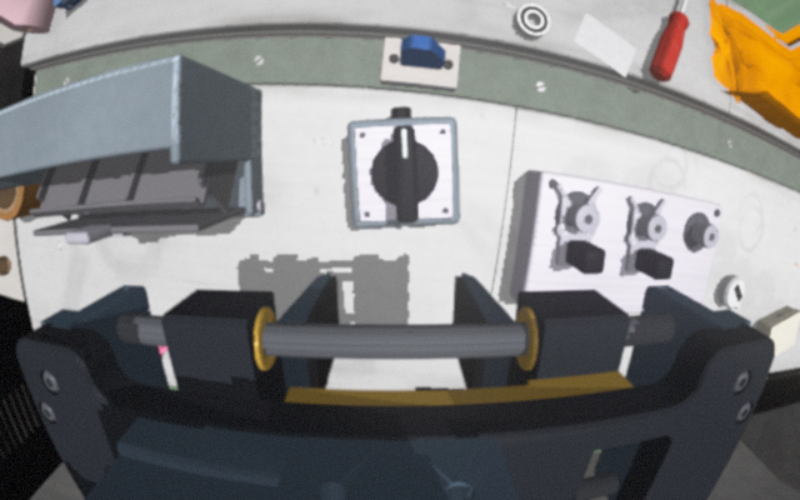

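The last picture shows the isolator pointer straight away from the robot (405,145), so it is ON. Clips are home on shafts 1 and 2 (580,215 and 650,228), and the bin is shut. I'm handing in.

```bash
python3 -c "
from workcell import env
print(env.job_done())"
```

```text
the job is handed in; nothing more can be done
None
```

The job is handed in at about 34 s with no verdict returned: isolator OFF, bin out, both clips present snapped onto shafts 1 and 2, bin shut, isolator back ON, loose items not touched; I viewed 15 pictures, one over the limit of 14.

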